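# Rock the angle gauge on an uneven bench stake to the set angle and hold it

## Robot

A 7-joint arm with a two-finger parallel gripper is mounted at the origin on the work surface. World frame = base frame: x ahead of the robot, y to its left, z up, the work surface at z = 0. Lengths are in m, angles in rad, forces in N, time in s.
With the tool pointing down it reaches from about 0.425 to 1.025 m from the base axis. Payload 9.4 kg.
Tool frame: the origin (TCP) lies at the very end of the fingers, on their centre line; the grasp point (between the pads) lies 19 mm behind it; z points along the fingers, y is the direction in which the jaws open and shut (so a half turn about z gives the same grasp; the last joint's range is limited). The gripper opens to 93 mm and grips with 3 to 60 N. Pads are 15 mm wide; open, the fingers measure 128 mm over their backs; the gripper's body (75 mm by 188 mm) begins 65 mm behind the grasp point.
Start: joints at [-1.246, 0.599, -0.003, 1.599, 0.002, 0.943, -0.08], TCP at [0.284, 0.667, 0.219] pointing down, gripper open.
Joint ranges: [-2.57, 2.57], [-0.35, 1.97], [-1.29, 1.29], [0.11, 2.56], [-1.05, 4.19], [0.11, 1.86], [-2.63, 2.63]. Speed limits (rad/s): [2.22, 2.22, 3.01, 3.01, 3.14, 3.14, 3.14].

## Interface

Orientations are given as a unit quaternion [x, y, z, w].
In Python, from cell import bot, read_camera, calibration, order gives the robot as it stands.
- The arm moves only by the tool apply_moves, never from a script. Its argument "steps" is a list that holds one entry, the list of rows, each a list of 5 numbers: the closure in counts, from 0 (fully open) to 255 (shut), then the shift along the world's x, y, z in cm, then the turn about the world's z in degrees. A call has 1 to 5 rows; each row shifts and turns the commanded pose from where the row before left it; what a row does not reach is not made up. A row lasts 1/10 s, in which the tool goes at most 50 mm and 8.59 degrees, less where a joint would pass 70% of its speed; a pose out of reach is approached as far as the arm can. A call is refused whole if a number of a shift passes 5 or a number of a turn 8.59, either way. A call with a gripper value outside its range is refused whole. The fingers move at their own pace and stop on an object; the grip force is fixed at half the most. Time passes only in rows, so rows that do not move let the fingers close. It gives the time, the measured TCP pose, the force and the opening at its end, in the units of the state.
- bot.get_obs(): the state, without advancing time (a new reading comes with each control period).
- read_camera(name): name is "scene" or "top" or "wrist"; returns the picture (480x640x3 uint8, red, green, blue); there is no depth.
- calibration(name): a dict with "mtx" (3x3 intrinsics, pixels), "R" (3x3) and "t" (3): a world point X has camera coordinates R X + t. Camera axes: x right, y down, z forward; pixel columns grow to the right and rows downward; lengths in m; the calibration is good to about 2 mm. A picture is of the moment at which its call begins: read the wrist's pose just before it. calibration takes no time and is no camera call; for the wrist camera it gives the pose at the moment of the call.
- order.finish_job(): hands the job in, once; it reports no verdict.
The state is a dict: "clock": time; "q": joint angles; "dq": joint speeds; "tau": joint torques, N m; "position": TCP position; "ee_rot": TCP orientation; "ft_force": force on the tool from outside, world axes, zero at the start; "ft_torque": the same for the moment, N m; "grip_width": finger opening in m.
Only numpy, scipy, OpenCV 4.12 (cv2) and the standard library are available. Lean on these libraries where they do the work, as an engineer would, in place of code of your own. Each camera call takes 0.05 s, during which the arm holds its last target. There are 200 camera calls.

## Task

Pick up the angle gauge by its black grip, carry it to the steel stake and first stand it upright, with the middle of its foot resting on the stake's highest bump. Then rock it sideways on that bump until its swinging red pointer settles on the blue mark on the dial, as if a jeweller were about to scribe along its foot. Finish while holding it there: the gauge still gripped, motionless and touching the bump; leave the tin, the canister and the jar where they are.

Things in the scene. Friction and masses are not known exactly. Their poses are not given: they have to be found in the camera images.
- gauge: loose pendulum angle gauge, 0.40 kg, standing upright. Origin: centre of the foot's underside; z up, y along the foot, x the way the white dial faces (0.15 to 0.8 rad left of world +x at the start). Flat dark foot 100 (y) x 30 (x) x 12 mm; round aluminium body 108 mm across, 20 mm thick (x), its centre 66 mm up; black grip block above it, 118 to 152 mm up
- grip (a point): where to grasp the gauge: middle of its black grip block, 136 mm above the foot's underside. The block is 20 mm thick (gauge x: close the fingers across this) and 36 mm wide (y), free on all sides. Held so, the gauge leans as the tool leans, but a hard push on its foot can turn it in the grip
- pointer (a joint): angle (rad) of the red weighted pointer, which swings (about 3 Hz, settling in 1 to 1.5 s) until its needle points plumb upward; 0 when the gauge is upright. At rest it equals the gauge's tilt about its own +x: positive when its top leans to its own -y (the robot's right at yaw 0)
- mark (a joint): angle (rad) of the middle of the blue mark on the dial, in the same sense as the pointer: the pointer is on the mark when both values agree. The mark is a band 0.18 rad wide, fixed during a run, between 0.24 and 0.44, always to the gauge's +y side of the dial's top
- pointer_tip (a point): a point near the needle's tip, 45 mm from the pointer's hinge (the hinge is 66 mm above the foot's underside, on the dial)
- mark_mid (a point): middle of the blue mark, 45 mm from the same hinge and at the same depth as pointer_tip: the two points coincide when the pointer is exactly on the mark
- stake: fixed steel stake in a wooden block, 90 x 90 x 35 mm; origin: centre of the block's underside; yaw -0.1 to 0.7 rad. The stake is 28 mm thick; its crown has two round bumps of 9 mm radius: the high one (crest), and one 16 mm from it along the stake's own -y and 10 mm lower. A foot on the high bump can lean 0.5 rad before meeting the low one
- crest (a point): top of the stake's high bump, 75 mm above the bench, 6 mm from the block's centre along the stake's +y: the foot rests here. The bump is rigid: 1 mm of sinking means some 20 N
- tin: bystander: round brass tin, 60 mm diameter, 24 mm high, origin under its centre
- canister: bystander: black plastic canister, 32 mm diameter, 48 mm high, origin under its centre
- jar: bystander: amber glass jar with a brass cap, 48 mm diameter, 55 mm high, origin under its centre
There are look-alikes about, which are no part of the job. Of the things that look like the stake, take the one that is farthest from the robot's base at the start.

How it is judged:
By the outcome, as a careful person would: the job done as asked, in the order asked, and still so for the second after the job is handed in, while the arm keeps its last pose, push and grip.
It also fails if it takes over 48 s, if anything falls off the work surface, if the arm or the gripper's body presses on something with over 40 N, if the wrist force passes 120 N, or if a joint passes its speed limit or range.

## Working session

There is one attempt and no reset: what is moved stays moved. The work goes in short steps, Python scripts to look and compute and a tool call to move; the robot and the scene stay as the last step left them, time stands still between calls to the robot, and variables do not carry over. Pictures are saved under pics/ and viewed, about 8 in all and at most 12, crops included, and the job is handed in when it is done.

Besides the shell and the picture viewer there is one more tool, called as a command line: name --argument value ..., lists and objects as JSON in quotes. apply_moves: Moves the arm, as the interface text tells. Its arguments: {"type":"object","properties":{"steps":{"type":"array"}},"required":["steps"]}

```bash
ls; mkdir -p pics; python3 - <<'E'
from cell import bot, read_camera, calibration
import cv2, numpy as np
o=bot.get_obs();print({k:np.round(v,3) for k,v in o.items()})
for n in("scene","top"):
    c=calibration(n);print(n,[np.round(c[k],3).tolist() for k in("mtx","R","t")])
    cv2.imwrite(f"pics/{n}0.png",read_camera(n)[:,:,::-1])
E
```

```text
pics
{'clock': np.float64(0.0), 'q': array([-1.246,  0.6  , -0.003,  1.6  ,  0.002,  0.943, -0.08 ]), 'dq': array([ 0.001, -0.   , -0.   ,  0.001, -0.001,  0.001,  0.001]), 'tau': array([ 0.0000e+00, -7.6507e+01,  1.4970e+00, -2.5233e+01, -5.2000e-02,
        1.7000e-02,  0.0000e+00]), 'position': array([0.283, 0.667, 0.218]), 'ee_rot': array([ 0.2  ,  0.98 , -0.001, -0.   ]), 'ft_force': array([ 0.242, -0.214, -1.146]), 'ft_torque': array([ 0.01 , -0.006, -0.022]), 'grip_width': np.float64(0.093)}
scene [[[465.462, 0.0, 317.38], [0.0, 465.462, 237.273], [0.0, 0.0, 1.0]], [[0.881, 0.473, -0.009], [0.353, -0.669, -0.654], [-0.316, 0.573, -0.756]], [-0.418, -0.035, 1.12]]
top [[[451.124, 0.0, 322.616], [0.0, 451.124, 237.814], [0.0, 0.0, 1.0]], [[-0.02, -1.0, -0.007], [-0.986, 0.021, -0.168], [0.168, 0.003, -0.986]], [0.115, 0.448, 0.855]]
```

View pics/top0.png

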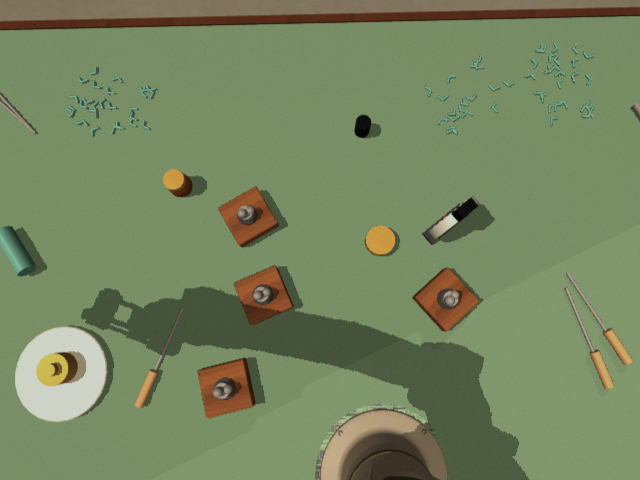

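View pics/scene0.png

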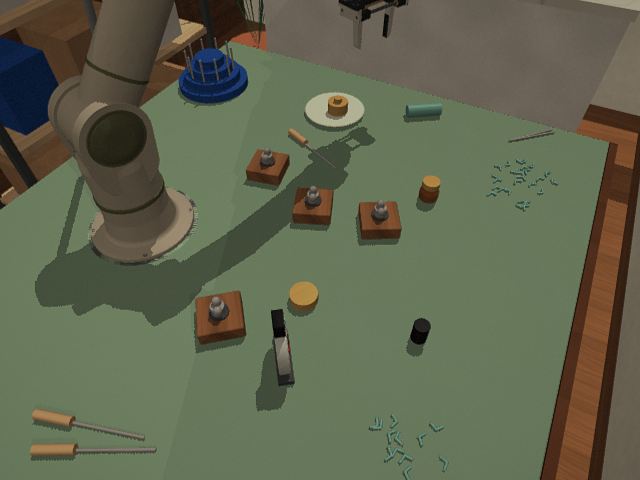

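```bash
cat > h.py <<'E'
import numpy as np, cv2
from cell import bot, read_camera, calibration
def proj(c,X):
    X=np.atleast_2d(X); p=(X@np.array(c["R"]).T+c["t"])@np.array(c["mtx"]).T
    return p[:,:2]/p[:,2:]
def ray(c,u,z):
    R=np.array(c["R"]);C=-R.T@c["t"]; d=R.T@np.linalg.solve(c["mtx"],[u[0],u[1],1.]); return C+d*(z-C[2])/d[2]
def tri(cs,us):
    A=[];b=[]
    for c,u in zip(cs,us):
        P=np.array(c["mtx"])@np.c_[c["R"],c["t"]]
        for i in(0,1):
            r=u[i]*P[2]-P[i];A.append(r[:3]/np.linalg.norm(r[:3]));b.append(-r[3]/np.linalg.norm(r[:3]))
    X,res,_,_=np.linalg.lstsq(np.array(A),np.array(b),rcond=None);return X,np.sqrt(res)
E
python3 - <<'E'
from h import *
T,S=calibration("top"),calibration("scene")
for c in(T,S):print(-np.array(c["R"]).T@c["t"])
for u in[(248,217),(264,295),(226,388),(447,299)]:
    p=ray(T,u,.04);print(u,p,np.hypot(*p[:2]))
t=cv2.imread("pics/top0.png");s=cv2.imread("pics/scene0.png")
def cr(im,x,y,w=80,h=60):return cv2.resize(im[y:y+h,x:x+w],(400,300),interpolation=cv2.INTER_CUBIC)
m=np.vstack([np.hstack([cr(t,410,185),cr(s,240,305,120,90)]),np.hstack([cr(t,208,185),cr(s,340,185)])])
cv2.imwrite("pics/m0.png",m)
E
```

```text
[0.30044708 0.10340702 0.91830691]
[ 0.73437571 -0.46727639  0.82022273]
(248, 217) [0.49526873 0.25394452 0.04      ] 0.5565778810308774
(264, 295) [0.34023629 0.22177273 0.04      ] 0.40613283127402533
(226, 388) [0.16881447 0.29264107 0.04      ] 0.3378418580806837
(447, 299) [ 0.3253902  -0.13110852  0.04      ] 0.35081081687277094
```

View pics/m0.png

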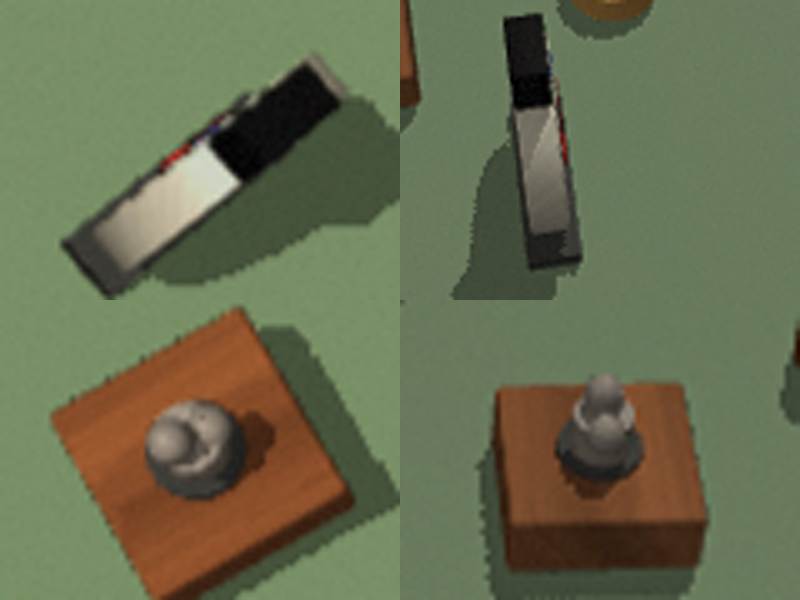

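```bash
python3 - <<'E'
from h import *
from scipy.optimize import least_squares
T,S=calibration("top"),calibration("scene")
def W(p,L):
    c,s=np.cos(p[2]),np.sin(p[2]);L=np.array(L,float)
    return np.c_[p[0]+c*L[:,0]-s*L[:,1],p[1]+s*L[:,0]+c*L[:,1],L[:,2]]
def fit(obs,p0):
    f=lambda p:np.concatenate([(proj(c,W(p,[l]))[0]-u) for c,l,u in obs])
    r=least_squares(f,p0,loss="soft_l1");print(np.round(r.x,4),np.round(f(r.x).reshape(-1,2),1).tolist());return r.x
t=lambda x,y,ox=410,oy=185:(ox+x/5,oy+y/5)
s=lambda x,y:(240+(x-400)/3.333,305+y/3.333)
fit([(T,(.015,.05,.012),t(62,243)),(T,(-.015,.05,0),t(110,298)),(T,(.01,-.018,.152),t(310,62)),(T,(-.01,-.018,.152),t(343,100)),
 (S,(-.015,-.05,0),s(530,268)),(S,(.015,-.05,0),s(581,262)),(S,(-.01,.018,.152),s(505,18)),(S,(.01,.018,.152),s(545,14))],[.5,-.15,.5])
a=.045
tb=lambda x,y:t(x,y-300,208,185); sb=lambda x,y:t(x-400,y-300,340,185)
p=fit([(T,(a,a,.035),tb(52,413)),(T,(a,-a,.035),tb(238,308)),(T,(-a,-a,.035),tb(352,490)),
 (S,(a,-a,.035),sb(705,522)),(S,(-a,-a,.035),sb(510,522)),(S,(-a,a,.035),sb(497,388)),(S,(a,a,.035),sb(683,385)),
 (T,(0,.006,.066),tb(171,438)),(S,(0,.006,.066),sb(603,396))],[.5,.25,.5])
print(W(p,[(0,.006,.075)]),tri([T,S],[tb(171,438),sb(603,396)]))
o=bot.get_obs();print(o['position'],o['clock'])
E
```

```text
[ 0.4805 -0.1471  0.6604] [[0.5, -1.2], [-0.8, -0.0], [-0.8, -1.4], [0.3, -0.3], [-0.6, 0.9], [0.4, -0.0], [-1.3, -0.6], [-1.4, -1.2]]
[0.5014 0.2552 0.5049] [[-0.9, -1.0], [1.1, -1.7], [-0.1, -0.5], [0.1, -0.3], [-0.7, 0.3], [-0.9, -1.0], [-0.4, -0.9], [0.2, -0.0], [-0.4, -0.5]]
[[0.49851204 0.26043505 0.075     ]] (array([0.49911268, 0.26130296, 0.06390544]), array([0.00027326]))
[0.28335913 0.66685648 0.2178562 ] 0.1
```

apply_moves --steps '[[[0,1.5,-4,0,-1.6],[0,1.5,-4.5,0,-1.6],[0,1.5,-4.5,0,-1.6],[0,1.5,-4.5,0,-1.6],[0,1.5,-4.5,0,-1.6]]]'

```text
clock: 0.6
position: [0.3588, 0.4453, 0.2184]
ee_rot: [0.268, 0.963, -0.0, 0.0]
ft_force: [1.0, -1.0, 0.7]
grip_width: 0.0928
```

apply_moves --steps '[[[0,1.5,-4.5,0,-1.6],[0,1.5,-4.5,0,-1.6],[0,1.5,-4.5,0,-1.6],[0,1.5,-4.5,0,-1.6],[0,1.5,-4.5,0,-1.6]]]'

```text
clock: 1.1
position: [0.4337, 0.2204, 0.2186]
ee_rot: [0.334, 0.942, 0.0, 0.0]
ft_force: [0.4, 0.3, 1.1]
grip_width: 0.0929
```

apply_moves --steps '[[[0,1.2,-4.5,0,-2.2],[0,1,-4.5,0,-2.2],[0,1,-4.5,0,-2.2],[0,0.5,-4.5,0,-2.2],[0,0,-4.5,0,-2.2]]]'

```text
clock: 1.6
position: [0.4709, -0.0046, 0.2186]
ee_rot: [0.424, 0.906, 0.0, 0.0]
ft_force: [0.2, -0.6, 0.1]
grip_width: 0.093
```

apply_moves --steps '[[[0,0,-4.5,0,-1.5],[0,0,-4,0,0],[0,0,-2,0,0],[0,0,0,0,0],[0,0,0,0,0]]]'

```text
clock: 2.1
position: [0.4704, -0.1075, 0.2184]
ee_rot: [0.435, 0.9, 0.0, -0.0]
ft_force: [0.2, 0.4, -1.0]
grip_width: 0.093
```

```bash
python3 - <<'E'
from h import *
c=calibration("wrist");o=bot.get_obs();print(o['position'],o['ee_rot'],o['clock'],o['ft_force'],o['q'])
print(np.round(c["R"],3).tolist(),np.round(-np.array(c["R"]).T@c["t"],3),np.round(c["mtx"],0).tolist())
cv2.imwrite("pics/w1.png",read_camera("wrist")[:,:,::-1])
E
```

```text
[ 0.4703601  -0.10753434  0.21844161] [ 4.34993165e-01  9.00433717e-01  4.51243296e-05 -2.53892938e-04] 2.1 [ 0.1640954   0.3686912  -0.95020815] [-0.06137125  0.31542436  0.21887193  2.15147423 -0.10704219  0.68501542
  0.9008073 ]
[[0.784, 0.621, -0.0], [0.6, -0.757, 0.258], [0.16, -0.202, -0.966]] [ 0.426 -0.052  0.384] [[406.0, 0.0, 314.0], [0.0, 406.0, 232.0], [0.0, 0.0, 1.0]]
```

View pics/w1.png

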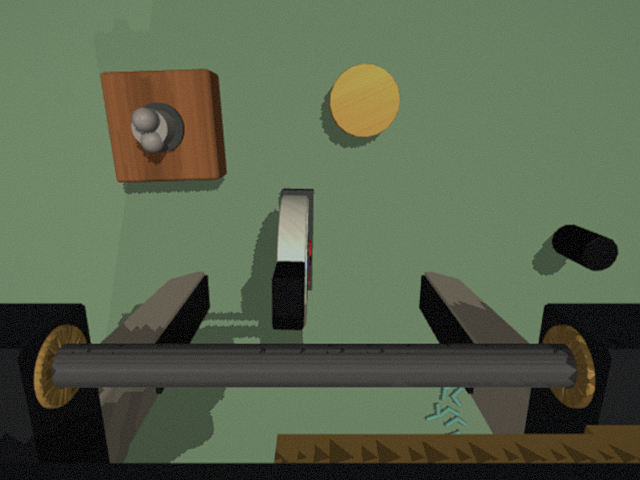

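```bash
python3 - <<'E'
from h import *
c=calibration("wrist")
for u,z,l in[((288,328),.152,(0,-.018)),((289,263),.152,(0,.018)),((313,190),0,(.015,.05)),((313,190),.012,(.015,.05)),((283,190),.012,(-.015,.05))]:
    y=.668;p=ray(c,u,z)[:2];R=np.array([[np.cos(y),-np.sin(y)],[np.sin(y),np.cos(y)]]);print(p-R@l)
E
```

```text
[ 0.48001657 -0.14512451]
[ 0.47631133 -0.13853231]
[ 0.48274482 -0.14823284]
[ 0.481586   -0.14671825]
[ 0.48342119 -0.14539508]
```

apply_moves --steps '[[[0,0.5,-2,0,0],[0,0.5,-1.8,-1,0],[0,0.1,0,-3,0],[0,0,0,-3,0],[0,0,0,-2,0]]]'

```text
clock: 2.65
position: [0.4814, -0.1438, 0.127]
ee_rot: [0.433, 0.901, 0.0, -0.001]
ft_force: [-0.2, -0.5, 0.7]
grip_width: 0.0929
```

apply_moves --steps '[[[0,0,0,-0.9,0],[0,0,0,0,0],[255,0,0,0,0],[255,0,0,0,0],[255,0,0,0,0]]]'

```text
clock: 3.15
position: [0.4821, -0.1457, 0.1205]
ee_rot: [0.435, 0.901, 0.0, 0.001]
ft_force: [0.7, -0.6, -0.2]
grip_width: 0.0736
```

apply_moves --steps '[[[255,0,0,0,0],[255,0,0,0,0],[255,0,0,0,0],[255,0,0,0,0],[255,0,0,0,0]]]'

```text
clock: 3.65
position: [0.4815, -0.1457, 0.1196]
ee_rot: [0.435, 0.901, -0.0, -0.0]
ft_force: [0.3, 0.5, 0.2]
grip_width: 0.0334
```

apply_moves --steps '[[[255,0,0,0,0],[255,0,0,0,0],[255,0,0,0,0],[255,0,0,0,0],[255,0,0,0,0]]]'

```text
clock: 4.15
position: [0.4814, -0.1458, 0.1195]
ee_rot: [0.435, 0.901, -0.0, -0.0]
ft_force: [-0.4, -0.0, -1.6]
grip_width: 0.0198
```

apply_moves --steps '[[[255,0,0,1,0],[255,0,0,2,0],[255,0,0,2.5,-3],[255,0,0,2.5,-6],[255,0,0,2,-8]]]'

```text
clock: 4.65
position: [0.4813, -0.1458, 0.2214]
ee_rot: [0.565, 0.825, 0.0, 0.0]
ft_force: [0.9, 0.1, -4.3]
grip_width: 0.0201
```

apply_moves --steps '[[[255,0,0,1.5,-8],[255,0,0,1,-8],[255,0,0,0,-8],[255,0,0,0,-8],[255,0,0,0,-5]]]'

```text
clock: 5.15
position: [0.4811, -0.1454, 0.2451]
ee_rot: [0.798, 0.603, 0.0, -0.0]
ft_force: [0.8, 0.6, -4.4]
grip_width: 0.0198
```

apply_moves --steps '[[[255,0,0,0,-2],[255,0,0,0,0],[255,0,0,0,0],[255,0,0,0,0],[255,0,0,0,0]]]'

```text
clock: 5.65
position: [0.4815, -0.1458, 0.2446]
ee_rot: [0.806, 0.591, 0.0, -0.0]
ft_force: [-0.5, -0.0, -4.9]
grip_width: 0.0199
```

apply_moves --steps '[[[255,0,0,0,0],[255,0,0,0,0],[255,0,0,0,0],[255,0,0,0,0],[255,0,0,0,0]]]'

```text
clock: 6.15
position: [0.4815, -0.1457, 0.2446]
ee_rot: [0.807, 0.591, -0.0, 0.0]
ft_force: [-0.4, -0.3, -4.0]
grip_width: 0.0196
```

```bash
python3 - <<'E'
from h import *
o=bot.get_obs();print(o['position'],o['ee_rot'],o['clock'],o['ft_force'],o['q'])
i=read_camera("scene")[:,:,::-1];cv2.imwrite("pics/s2.png",i)
S=calibration("scene");u=proj(S,o['position']+[0,0,-.06])[0].astype(int);print(u)
x0,y0=u[0]-60,u[1]-45;print(x0,y0);cv2.imwrite("pics/s2c.png",cv2.resize(i[y0:y0+90,x0:x0+120],(800,600),interpolation=cv2.INTER_CUBIC))
E
```

```text
[ 0.48154727 -0.14574325  0.2446044 ] [ 8.06534389e-01  5.91187178e-01 -2.68486947e-05  1.34883916e-05] 6.15 [-0.44443419 -0.28500002 -4.03598164] [-0.21478575  0.3298208   0.52443059  2.09247747 -0.23384584  0.77483841
  0.14882223]
[276 307]
216 262
```

View pics/s2c.png

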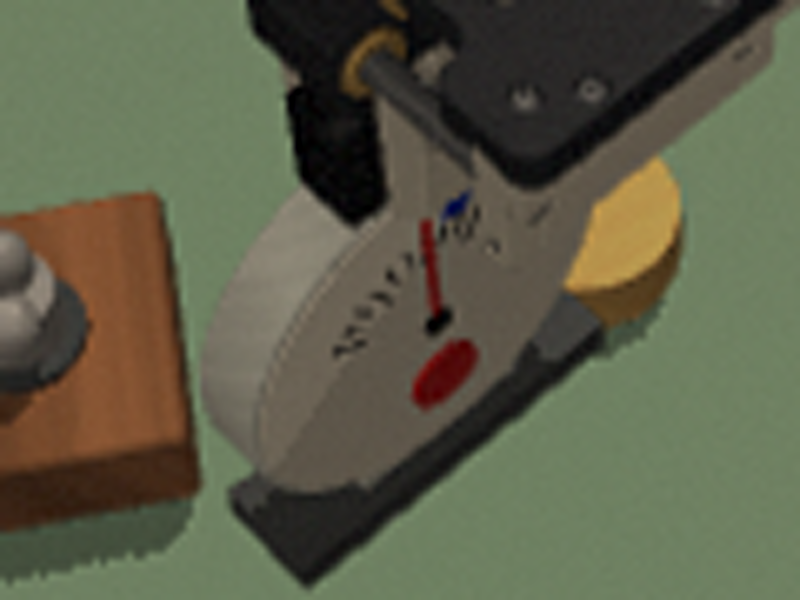

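```bash
cat >> h.py <<'E'
def gpts(o,yaw,tilt,L):
    """gauge-local points to world; o = gauge origin"""
    from scipy.spatial.transform import Rotation as Ro
    return Ro.from_euler("ZX",[yaw,tilt]).apply(np.atleast_2d(L))+o
E
python3 - <<'E'
from h import *
S=calibration("scene");yaw=np.radians(-17.5);o=np.array([.481,-.146,.125])
cr=lambda u:np.round((u-[216,262])*6.667).astype(int).tolist()
x=.013
print("hinge",cr(proj(S,gpts(o,yaw,0,[(x,0,.066)]))), "foot corners",cr(proj(S,gpts(o,yaw,0,[(.015,-.05,0),(.015,.05,.0)]))))
for a in np.arange(-.2,.65,.1): print(round(a,2),cr(proj(S,gpts(o,yaw,0,[(x,.045*np.sin(a),.066+.045*np.cos(a))])))[0])
i=cv2.imread("pics/s2.png")[262:352,216:336].astype(int)
b=(i[:,:,0]>i[:,:,2]+25)&(i[:,:,0]>i[:,:,1]+25);r=(i[:,:,2]>i[:,:,1]+60)&(i[:,:,2]>i[:,:,0]+60)
ys,xs=np.nonzero(b);print("blue",[(int(u),int(v),i[v,u].tolist()) for u,v in zip(xs,ys)],(xs.mean()+.5)*6.667,(ys.mean()+.5)*6.667)
E
```

```text
hinge [[437, 319]] foot corners [[307, 591], [604, 344]]
-0.2 [394, 238]
-0.1 [409, 224]
0.0 [424, 212]
0.1 [439, 201]
0.2 [454, 191]
0.3 [468, 183]
0.4 [483, 176]
0.5 [496, 170]
0.6 [509, 167]
blue [(69, 29, [64, 29, 22]), (67, 30, [69, 39, 33]), (68, 30, [68, 12, 0]), (69, 30, [64, 25, 22]), (67, 31, [66, 6, 0]), (68, 31, [58, 14, 2])] 456.6895 204.45466666666667
```

apply_moves --steps '[[[255,0,0,0,-4],[255,0,0,0,-8],[255,0,0,0,-8.5],[255,0,0,0,-8.5],[255,0,0,0,-8.5]]]'

```text
clock: 6.7
position: [0.4816, -0.1457, 0.2447]
ee_rot: [0.955, 0.298, 0.0, 0.0]
ft_force: [-1.0, 0.2, -4.9]
grip_width: 0.02
```

apply_moves --steps '[[[255,0,0,0,-8.5],[255,0,0,0,-8.5],[255,0,0,0,-8.5],[255,0,0,0,-4],[255,0,0,0,0]]]'

```text
clock: 7.2
position: [0.4816, -0.1455, 0.2445]
ee_rot: [0.999, 0.048, -0.0, 0.0]
ft_force: [-0.3, -0.2, -4.1]
grip_width: 0.0194
```

apply_moves --steps '[[[255,0,0,0,0],[255,0,0,0,0],[255,0,0,0,0],[255,0,0,0,0],[255,0,0,0,0]]]'

```text
clock: 7.7
position: [0.4815, -0.1458, 0.2447]
ee_rot: [0.999, 0.048, 0.0, -0.0]
ft_force: [0.0, 0.1, -4.3]
grip_width: 0.0198
```

```bash
python3 - <<'E'
from h import *
ob=bot.get_obs();print(ob['position'],ob['ee_rot'],ob['clock'],ob['ft_force'],ob['q'])
i=read_camera("scene")[:,:,::-1].copy();cv2.imwrite("pics/s3.png",i)
S=calibration("scene");n=np.arctan2(ob['ee_rot'][1],ob['ee_rot'][0]);yaw=2*n-np.pi/2;print("yaw",np.degrees(yaw))
o=np.r_[ob['position'][:2],ob['position'][2]-.1195]
h=proj(S,gpts(o,yaw,0,[(.013,0,.085)]))[0].astype(int);x0,y0=h[0]-40,h[1]-30
c=cv2.resize(i[y0:y0+60,x0:x0+80],(800,600),interpolation=cv2.INTER_CUBIC)
cr=lambda p:((proj(S,gpts(o,yaw,0,[p]))[0]-[x0,y0]+.0)*10).astype(int)
cv2.circle(c,tuple(cr((.013,0,.066))),4,(0,255,255),1)
for a in(0,.1,.2,.3,.4,.5):
    p=cr((.013,.045*np.sin(a),.066+.045*np.cos(a)));print(a,p);cv2.circle(c,tuple(p),3,(0,255,0),-1)
cv2.imwrite("pics/s3c.png",c);print(x0,y0,cr((.013,0,.066)))
E
```

```text
[ 0.4815316  -0.14581427  0.24467635] [ 9.98851211e-01  4.79192116e-02  5.77870862e-05 -5.84679874e-05] 7.7 [ 0.03757273  0.12494466 -4.33875504] [-0.44039298  0.40058526  0.86524558  2.10344098 -0.42016272  0.81556689
 -0.79385087]
yaw -84.50675913850293
0 [394 213]
0.1 [421 223]
0.2 [448 235]
0.3 [475 249]
0.4 [501 263]
0.5 [526 279]
231 274 [418 373]
```

View pics/s3c.png

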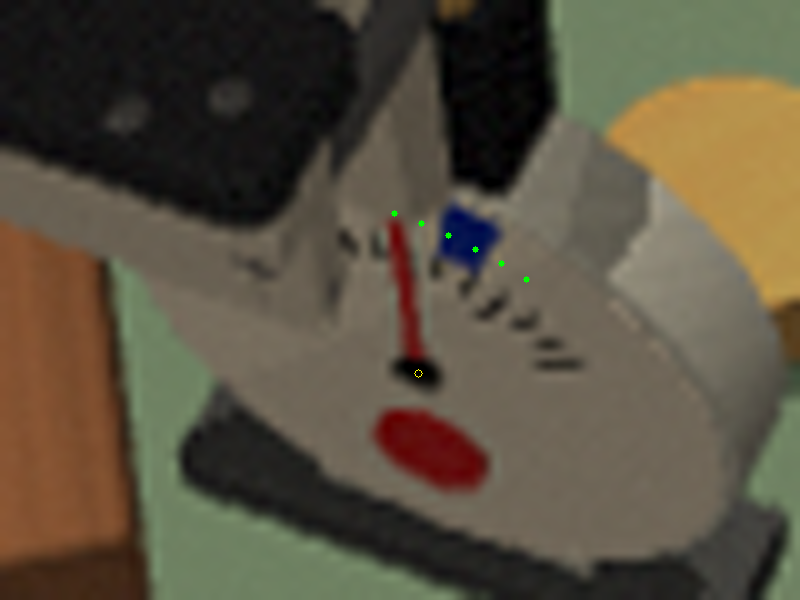

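```bash
python3 - <<'E'
from h import *
S=calibration("scene");yaw=np.radians(-84.5);o=np.array([.4815,-.1458,.2447-.1195])
i=cv2.imread("pics/s3.png").astype(int)[274:334,231:311]
b=np.clip(i[:,:,0]-i[:,:,2]-10,0,60)*(np.indices(i.shape[:2])[1]<55)*(np.indices(i.shape[:2])[0]<32)*(np.indices(i.shape[:2])[1]>40)
r=np.clip(i[:,:,2]-i[:,:,1]-50,0,60);I=np.indices(i.shape[:2]);r=r*(I[0]<34)*(I[1]>36)*(I[1]<46)
C=-np.array(S["R"]).T@S["t"]
def loc(u,x):
    d=ray(S,u,0)-C;ex=np.array([np.cos(yaw),np.sin(yaw),0]);ey=np.array([-np.sin(yaw),np.cos(yaw),0])
    k=((o-C)@ex+x)/(d@ex);P=C+k*d-o;return P@ey,P[2]
cb=np.array([(I[1]*b).sum(),(I[0]*b).sum()])/b.sum()+[231,274];print("blue c",cb-[231,274],b.sum())
rows=[]
for v in range(21,34):
    if r[v].sum()>60: rows.append(((I[1][v]*r[v]).sum()/r[v].sum()+231,v+274))
print("needle rows",len(rows))
for x in(.0105,.0115,.013):
    y,z=loc(cb,x);n=np.array([loc(u,x) for u in rows]);k=np.polyfit(n[:,1],n[:,0],1)
    print(x,"blue",y,z,"ang",np.arctan2(y,z-.066),"rad",np.hypot(y,z-.066),"needle slope",k[0],"y at hinge",np.polyval(k,.066), "zmax",n[:,1].max())
    yh=np.polyval(k,.066);print("  ang corrected",np.arctan2(y-yh,z-.066))
E
```

```text
blue c [46.08602941 23.18676471] 1360
needle rows 0Traceback (most recent call last):
  File "<stdin>", line 16, in <module>
IndexError: too many indices for array: array is 1-dimensional, but 2 were indexed
```

```bash
python3 - <<'E'
from h import *
S=calibration("scene");yaw=np.radians(-84.5);o=np.array([.4815,-.1458,.2447-.1195])
i=cv2.imread("pics/s3.png").astype(int)[274:334,231:311];I=np.indices(i.shape[:2])
b=np.clip(i[:,:,0]-i[:,:,2]-10,0,60)*(I[1]<55)*(I[0]<32)*(I[1]>40)
r=np.clip(i[:,:,2]-i[:,:,1]-25,0,90)*(I[0]<36)*(I[1]>35)*(I[1]<46)
C=-np.array(S["R"]).T@S["t"]
def loc(u,x):
    d=ray(S,u,0)-C;ex=np.array([np.cos(yaw),np.sin(yaw),0]);ey=np.array([-np.sin(yaw),np.cos(yaw),0])
    k=((o-C)@ex+x)/(d@ex);P=C+k*d-o;return P@ey,P[2]
cb=np.array([(I[1]*b).sum(),(I[0]*b).sum()])/b.sum()+[231,274]
rows=[((I[1][v]*r[v]).sum()/r[v].sum()+231,v+274) for v in range(20,36) if r[v].sum()>40]
print(np.round(np.array(rows)-[231,274],1).tolist())
for x in(.0105,.012,.013):
    y,z=loc(cb,x);n=np.array([loc(u,x) for u in rows]);k=np.polyfit(n[:,1],n[:,0],1);yh=np.polyval(k,.066)
    print(x,"blue",y,z,"ang",np.arctan2(y,z-.066),"rad",np.hypot(y,z-.066),"slope",k[0],"yh",yh,"zmax",n[:,1].max(),"corr",np.arctan2(y-yh,z-.066))
E
```

```text
[[38.9, 22.0], [39.3, 23.0], [39.3, 24.0], [39.5, 25.0], [39.6, 26.0], [39.7, 27.0], [40.2, 28.0], [40.2, 29.0], [40.3, 30.0], [40.4, 31.0], [40.6, 32.0], [40.6, 33.0], [40.7, 34.0], [41.1, 35.0]]
0.0105 blue 0.009631051723460083 0.10793921731375863 ang 0.22572938957110586 rad 0.04303086225246521 slope 0.002197068786552701 yh -0.002623689496117414 zmax 0.10407558723593777 corr 0.28428779773870394
0.012 blue 0.010580619389892347 0.11057792583368029 ang 0.23303883909319514 rad 0.04581638329579132 slope 0.002197068786552422 yh -0.00162525318009179 zmax 0.1067316612470843 corr 0.26725934700911186
0.013 blue 0.011213664500847207 0.11233706484696135 ang 0.23743712756242005 rad 0.04767462480365275 slope 0.002197068786552043 yh -0.0009596289694080269 zmax 0.10850237725451525 corr 0.2569064617012302
```

apply_moves --steps '[[[255,0.1,1,0,0],[255,0.2,2,0,0],[255,0.2,3,0,0],[255,0.2,3.5,0,0],[255,0.2,3.5,0,0]]]'

```text
clock: 8.25
position: [0.4904, -0.0139, 0.2446]
ee_rot: [0.999, 0.048, -0.0, -0.0]
ft_force: [0.3, -1.2, -4.4]
grip_width: 0.0198
```

```bash
python3 -c "
from h import *
o=bot.get_obs();print(o['q'],o['ee_rot'],o['position'])"
```

```text
[-0.73307545  0.38890714  0.89203984  2.12900658 -0.42152855  0.80662391
 -1.05374603] [ 9.98862127e-01  4.76910143e-02 -5.38714981e-06 -1.37787497e-04] [ 0.49042567 -0.01392037  0.24462324]
```

apply_moves --steps '[[[255,0.1,3.5,0,0],[255,0.1,3.5,0,0],[255,0.1,3.5,0,0],[255,0.1,3.5,0,0],[255,0.1,3.5,0,0]]]'

```text
clock: 8.75
position: [0.495, 0.1616, 0.2446]
ee_rot: [0.999, 0.048, -0.0, -0.0]
ft_force: [0.5, -0.4, -4.2]
grip_width: 0.0196
```

apply_moves --steps '[[[255,0.1,3.5,0,0],[255,0.1,3,0,0],[255,0.1,2,0,0],[255,0,1,0,0],[255,0,0.5,0,0]]]'

```text
clock: 9.25
position: [0.4983, 0.2597, 0.2445]
ee_rot: [0.999, 0.048, -0.0, 0.0]
ft_force: [-0.6, 0.5, -4.9]
grip_width: 0.0201
```

apply_moves --steps '[[[255,0,0,0,0],[255,0,0,0,0],[255,0,0,0,0],[255,0,0,0,0],[255,0,0,0,0]]]'

```text
clock: 9.75
position: [0.4986, 0.2587, 0.2447]
ee_rot: [0.999, 0.047, -0.0, -0.0]
ft_force: [-0.2, -0.3, -5.0]
grip_width: 0.0195
```

```bash
cat > look.py <<'E'
import sys
from h import *
def run(tag):
    ob=bot.get_obs();print(np.round(ob['position'],4),ob['ee_rot'][:2],ob['clock'],ob['ft_force'],"q",np.round(ob['q'],2),"dq",abs(ob['dq']).max())
    out=[]
    for n in("scene","top"):
        i=read_camera(n)[:,:,::-1];cv2.imwrite(f"pics/{tag}_{n}.png",i);c=calibration(n)
        u=proj(c,np.r_[.4985,.2606,.1])[0].astype(int);w=(60,90) if n=="scene" else (40,60)
        x0,y0=u[0]-w[0]//2-4,u[1]-w[1]//2;print(n,x0,y0,"scale",600/w[1])
        out.append(cv2.resize(i[y0:y0+w[1],x0:x0+w[0]],(400,600),interpolation=cv2.INTER_CUBIC))
        k=600/w[1]
        p=(proj(c,np.r_[.4985,.2606,.075])[0]-[x0,y0]+.5)*k;print("crest",p);cv2.circle(out[-1],(int(p[0]),int(p[1])),3,(0,255,0),-1)
    cv2.imwrite(f"pics/{tag}.png",np.hstack(out))
run(sys.argv[1])
E
python3 look.py a
```

```text
[0.4986 0.2587 0.2447] [0.99887632 0.04739295] 9.75 [-0.16710448 -0.32470853 -4.98314928] q [-1.18  0.5   0.89  1.98 -0.49  0.89 -1.5 ] dq 0.002952072551321327
scene 347 147 scale 6.666666666666667
crest [227.35509236 362.42838371]
top 214 178 scale 10.0
crest [279.49705559 340.32189959]
```

View pics/a.png

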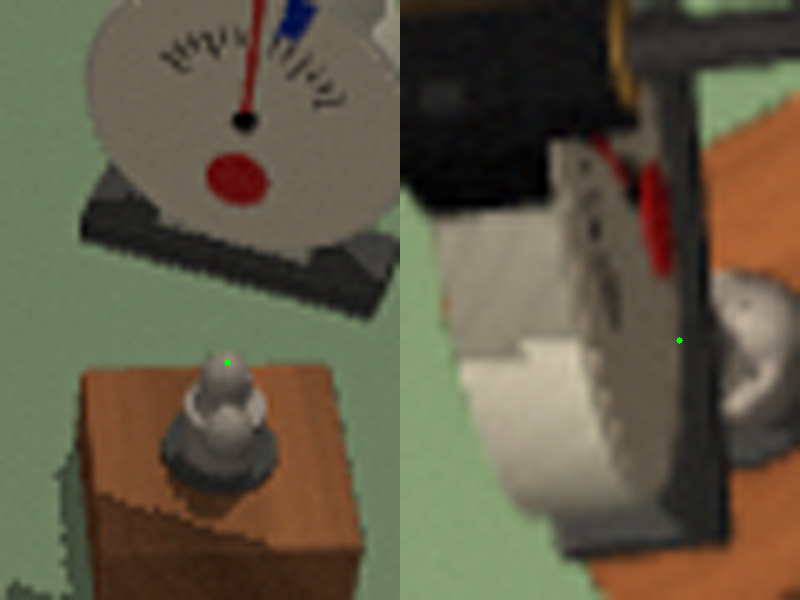

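```bash
python3 - <<'E'
from h import *
S,T=calibration("scene"),calibration("top");yaw=2*np.arctan2(.04739,.99888)-np.pi/2
o=np.array([.4986,.2587,.2447-.1195])
cs=lambda L:np.round((proj(S,gpts(o,yaw,0,L))-[347,147]+.5)*6.667).tolist()
ct=lambda L:np.round((proj(T,gpts(o,yaw,0,L))-[214,178]+.5)*10+[400,0]).tolist()
print("scene front bottom corners",cs([(.015,-.05,0),(.015,.05,0)]),"hinge",cs([(.012,0,.066)]))
print("top: foot top +x corners",ct([(.015,-.05,.012),(.015,.05,.012),(.015,-.05,0),(.015,.05,0),(-.015,-.05,0)]))
print(np.degrees(yaw))
E
```

```text
scene front bottom corners [[80.0, 246.0], [375.0, 327.0]] hinge [[249.0, 123.0]]
top: foot top +x corners [[734.0, 525.0], [686.0, -17.0], [746.0, 538.0], [698.0, 3.0], [579.0, 557.0]]
-84.56749052470131
```

apply_moves --steps '[[[255,0,0.2,-1,0],[255,0,0,-1.5,0],[255,0,0,-1.2,0],[255,0,0,-0.5,0],[255,0,0,-0.2,0]]]'

```text
clock: 10.35
position: [0.4982, 0.2609, 0.1995]
ee_rot: [0.999, 0.048, -0.001, 0.001]
ft_force: [0.1, 0.0, -4.7]
grip_width: 0.0201
```

apply_moves --steps '[[[255,0,0,-0.1,0],[255,0,0,-0.1,0],[255,0,0,-0.1,0],[255,0,0,0,0],[255,0,0,0,0]]]'

```text
clock: 10.85
position: [0.4986, 0.2614, 0.1978]
ee_rot: [0.999, 0.048, 0.0, -0.0]
ft_force: [0.1, -0.2, -4.2]
grip_width: 0.0197
```

apply_moves --steps '[[[255,0,-0.05,-0.1,0],[255,0,0,0,0],[255,0,0,-0.1,0],[255,0,0,0,0]]]'

```text
clock: 11.25
position: [0.4985, 0.2608, 0.1955]
ee_rot: [0.999, 0.048, -0.0, 0.0]
ft_force: [-0.7, 0.1, -4.5]
grip_width: 0.0202
```

apply_moves --steps '[[[255,0,0,-0.05,0],[255,0,0,0,0]]]'

```text
clock: 11.45
position: [0.4985, 0.2608, 0.195]
ee_rot: [0.999, 0.048, -0.0, 0.0]
ft_force: [0.5, 0.6, -4.1]
grip_width: 0.0198
```

apply_moves --steps '[[[255,0,0,-0.05,0],[255,0,0,0,0]]]'

```text
clock: 11.65
position: [0.4985, 0.2608, 0.1946]
ee_rot: [0.999, 0.048, -0.0, 0.0]
ft_force: [-0.1, 0.2, -4.6]
grip_width: 0.0199
```

apply_moves --steps '[[[255,0,0,-0.05,0],[255,0,0,0,0]]]'

```text
clock: 11.85
position: [0.4986, 0.2608, 0.1943]
ee_rot: [0.999, 0.048, 0.0, -0.0]
ft_force: [-0.2, 0.5, -1.3]
grip_width: 0.0195
```

apply_moves --steps '[[[255,0,0,-0.03,0],[255,0,0,0,0],[255,0,0,0,0],[255,0,0,0,0],[255,0,0,0,0]]]'

```text
clock: 12.35
position: [0.4987, 0.2608, 0.1941]
ee_rot: [0.999, 0.048, 0.0, -0.0]
ft_force: [-1.5, 0.3, 5.2]
grip_width: 0.0197
```

apply_moves --steps '[[[255,0,0,0,0],[255,0,0,0,0],[255,0,0,0,0],[255,0,0,0,0],[255,0,0,0,0]]]'

```text
clock: 12.85
position: [0.4987, 0.2608, 0.1941]
ee_rot: [0.999, 0.048, 0.0, -0.0]
ft_force: [-1.8, -0.7, 5.3]
grip_width: 0.0195
```

```bash
python3 look.py b
```

```text
[0.4987 0.2608 0.1941] [0.99885838 0.04776918] 12.85 [-1.83562225 -0.65734837  5.31426303] q [-1.12  0.56  0.82  2.03 -0.57  0.79 -1.44] dq 0.0014691305804570582
scene 347 147 scale 6.666666666666667
crest [227.35509236 362.42838371]
top 214 178 scale 10.0
crest [279.49705559 340.32189959]
```

View pics/b.png

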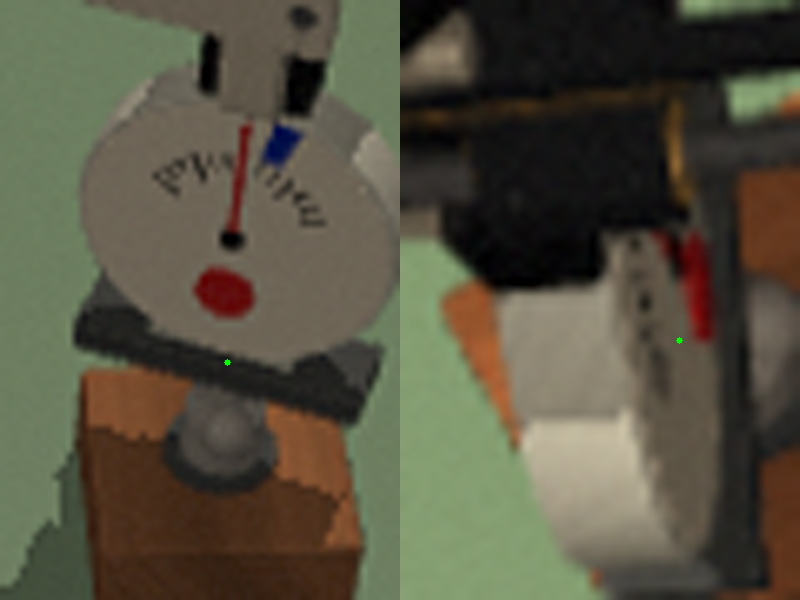

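apply_moves --steps '[[[255,-0.15,-0.02,-0.03,0],[255,-0.2,-0.02,0,0],[255,-0.35,-0.03,-0.02,0],[255,0,0,0,0],[255,0,0,0,0]]]'

```text
clock: 13.45
position: [0.4924, 0.2603, 0.1938]
ee_rot: [0.999, 0.048, 0.001, -0.0]
ft_force: [2.5, -0.0, 6.2]
grip_width: 0.02
```

apply_moves --steps '[[[255,-0.35,-0.03,-0.02,0],[255,-0.34,-0.04,-0.03,0],[255,0,0,0,0],[255,0,0,0,0]]]'

```text
clock: 13.85
position: [0.4851, 0.2596, 0.1932]
ee_rot: [0.999, 0.048, 0.001, -0.0]
ft_force: [1.7, 0.8, 6.9]
grip_width: 0.02
```

```bash
python3 - <<'E'
from h import *
i=read_camera("scene")[:,:,::-1];cv2.imwrite("pics/c_scene.png",i)
b=i.astype(int)
r=(b[:,:,2]-np.maximum(b[:,:,1],b[:,:,0]))>50
r[:150]=0;r[200:]=0;r[:,:360]=0;r[:,410:]=0
print(np.argwhere(r)[[0,-1]] if r.any() else 0)
j=cv2.imread("pics/b_scene.png")
# foot orientation: dark foot pixels' long axis
for im in(j,i):
    g=im.astype(int);m=(g.max(2)<55).astype(np.uint8);m[:190]=0;m[212:]=0;m[:,:355]=0;m[:,404:]=0
    p=np.argwhere(m)[:,::-1];l=cv2.fitLine(p.astype(np.float32),cv2.DIST_HUBER,0,.01,.01).ravel();print(len(p),l,np.arctan2(l[1],l[0]))
E
```

```text
[[165 380]
 [193 380]]
277 [9.6470326e-01 2.6333943e-01 3.7960730e+02 2.0143820e+02] 0.26648217
276 [9.7991079e-01 1.9943622e-01 3.7905582e+02 2.0121364e+02] 0.20078255
```

apply_moves --steps '[[[255,-0.34,-0.03,-0.04,0],[255,-0.34,-0.03,-0.04,0],[255,-0.34,-0.03,-0.05,0],[255,-0.34,-0.04,-0.06,0],[255,0,0,0,0]]]'

```text
clock: 14.4
position: [0.4709, 0.2582, 0.1911]
ee_rot: [0.999, 0.048, 0.0, -0.0]
ft_force: [0.0, 0.4, 4.5]
grip_width: 0.0197
```

```bash
python3 look.py d; python3 - <<'E'
from h import *
S=calibration("scene");yaw=np.radians(-84.57);C=np.array([.4987,.2608,.075])
for tag,th in(("b",0),("c",.1),("d",.2)):
    g=cv2.imread(f"pics/{tag}_scene.png").astype(int);m=(g.max(2)<55).astype(np.uint8);m[:187]=0;m[215:]=0;m[:,:355]=0;m[:,404:]=0
    p=np.argwhere(m)[:,::-1];l=cv2.fitLine(p.astype(np.float32),cv2.DIST_HUBER,0,.01,.01).ravel()
    q=proj(S,gpts(C,yaw,th,[(.015,-.05,.006),(.015,.05,.006)]));d=q[1]-q[0];print(tag,np.arctan2(l[1],l[0]),"model",np.arctan2(d[1],d[0]))
E
```

```text
[0.4709 0.2582 0.1911] [0.99885502 0.04783881] 14.4 [0.01182743 0.37872636 4.49367323] q [-1.16  0.53  0.82  2.09 -0.57  0.76 -1.45] dq 0.005565294898177581
scene 347 147 scale 6.666666666666667
crest [227.35509236 362.42838371]
top 214 178 scale 10.0
crest [279.49705559 340.32189959]
b 0.26495743 model 0.27394545417565375
c 0.20238163 model 0.20181469661042561
d 0.12871015 model 0.12739476245628467
```

View pics/d.png

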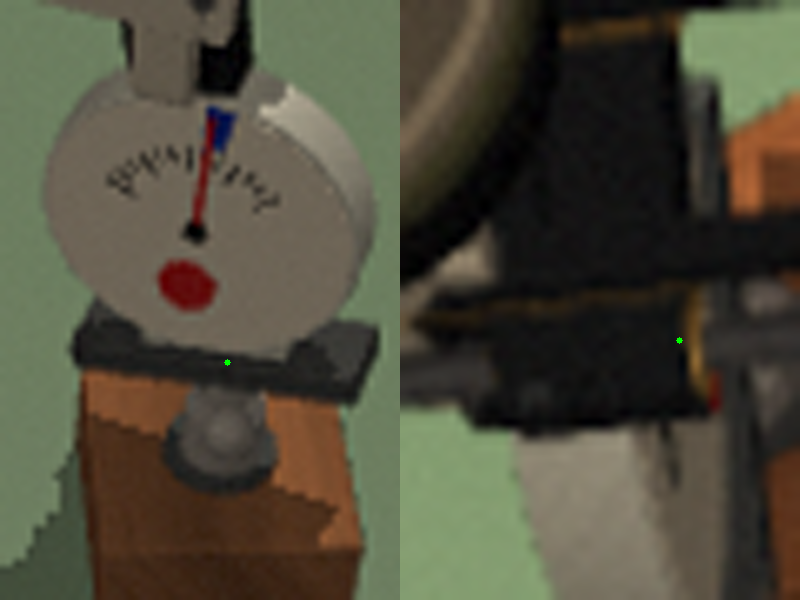

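apply_moves --steps '[[[255,-0.34,-0.03,-0.07,0],[255,-0.34,-0.03,-0.09,0],[255,-0.26,-0.03,-0.07,0],[255,0,0,0,0],[255,0,0,0,0]]]'

```text
clock: 15.0
position: [0.4614, 0.2573, 0.1888]
ee_rot: [0.999, 0.048, -0.0, -0.0]
ft_force: [1.3, 0.0, 6.7]
grip_width: 0.0197
```

apply_moves --steps '[[[255,0,0,0,0],[255,0,0,0,0],[255,0,0,0,0],[255,0,0,0,0],[255,0,0,0,0]]]'

```text
clock: 15.5
position: [0.4614, 0.2573, 0.1888]
ee_rot: [0.999, 0.048, -0.0, -0.0]
ft_force: [-0.1, -0.2, 6.8]
grip_width: 0.0197
```

apply_moves --steps '[[[255,0,0,0,0],[255,0,0,0,0],[255,0,0,0,0],[255,0,0,0,0],[255,0,0,0,0]]]'

```text
clock: 16.0
position: [0.4614, 0.2573, 0.1888]
ee_rot: [0.999, 0.048, -0.0, -0.0]
ft_force: [0.7, 0.2, 8.0]
grip_width: 0.0196
```

```bash
cat > chk.py <<'E'
import sys
from h import *
S=calibration("scene");yaw=np.radians(-84.57);tag=sys.argv[1]
i=read_camera("scene")[:,:,::-1] if len(sys.argv)<3 else cv2.imread(sys.argv[2])
cv2.imwrite(f"pics/{tag}_scene.png",i);g=i.astype(int);I=np.indices(g.shape[:2])
ob=bot.get_obs();print(np.round(ob['position'],4),ob['clock'],ob['ft_force'],abs(ob['dq']).max())
m=(g.max(2)<55);w=(I[0]>=187)&(I[0]<215)&(I[1]>=355)&(I[1]<404)
l=cv2.fitLine(np.argwhere(m&w)[:,::-1].astype(np.float32),cv2.DIST_HUBER,0,.01,.01).ravel()
ths=np.arange(0,.5,.005);C=np.array([.4987,.2608,.075])
A=[(lambda d:np.arctan2(d[1],d[0]))(np.diff(proj(S,gpts(C,yaw,t,[(.015,-.05,.006),(.015,.05,.006)])),axis=0)[0]) for t in ths]
print("foot tilt",np.interp(-np.arctan2(l[1],l[0]),-np.array(A),ths))
# dial plane coordinates (world-vertical plane through the dial)
cam=-np.array(S["R"]).T@S["t"];ex=np.array([np.cos(yaw),np.sin(yaw),0]);ey=np.array([-np.sin(yaw),np.cos(yaw),0])
def loc(u,x=.0115):
    d=ray(S,u,0)-cam;k=((C-cam)@ex+x)/(d@ex);P=cam+k*d-C;return np.array([P@ey,P[2]])
def cen(wt):return np.array([(I[1]*wt).sum(),(I[0]*wt).sum()])/wt.sum()
W=(I[0]>=155)&(I[0]<200)&(I[1]>=355)&(I[1]<400)
bl=cen(np.clip(g[:,:,0]-g[:,:,2]-15,0,60)*W*(I[0]<175)*(I[1]<390))
r=np.clip(g[:,:,2]-g[:,:,1]-30,0,90)*W
hub=cen(np.clip(60-g.max(2),0,60)*W*(I[0]>176)*(I[0]<186)*(I[1]>368)*(I[1]<388))
rows=[(( I[1][v]*r[v]).sum()/r[v].sum(),v) for v in range(158,180) if r[v].sum()>40]
n=np.array([loc(u) for u in rows]);k=np.polyfit(n[:,1],n[:,0],1);H,B=loc(hub),loc(bl)
print("hub",hub,H,"blue",bl,B,"needle slope",k[0],len(rows))
d=B-H;print("blue rel to hub: dir",np.arctan2(d[0],d[1]),"rad",np.hypot(*d)," blue minus needle at blue height (mm)",1e3*(B[0]-np.polyval(k,B[1])))
E
python3 chk.py e; python3 - <<'E'
import cv2
i=cv2.imread("pics/e_scene.png")[147:222,345:405]
cv2.imwrite("pics/e.png",cv2.resize(i,(480,600),interpolation=cv2.INTER_CUBIC))
E
```

```text
[0.4614 0.2573 0.1888] 16.05 [ 0.27422761 -0.44393244  7.19425107] 0.0015634274580860726
foot tilt 0.2485606988177143
hub [373.84090909 181.33333333] [-0.01800825  0.06282404] blue [376.675 164.575] [-0.01594006  0.11035567] needle slope 0.009470860553065848 10
blue rel to hub: dir 0.04348457614049399 rad 0.04757659875240492  blue minus needle at blue height (mm) 1.9266337539564256
```

View pics/e.png

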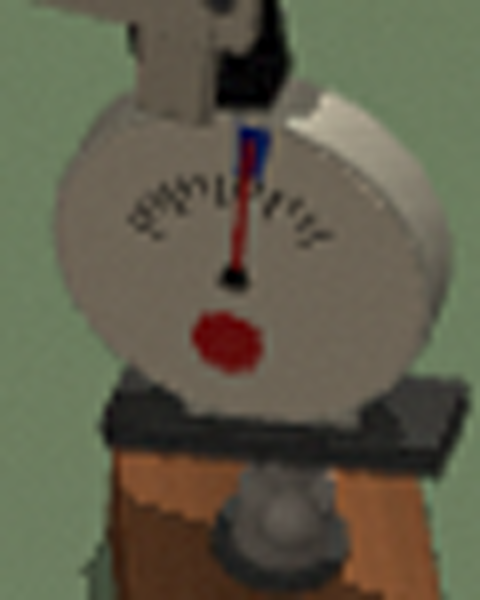

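apply_moves --steps '[[[255,-0.15,-0.01,-0.02,0],[255,-0.12,-0.02,-0.02,0],[255,0,0,0,0],[255,0,0,0,0],[255,0,0,0,0]]]'

```text
clock: 16.55
position: [0.4587, 0.2569, 0.1881]
ee_rot: [0.999, 0.048, -0.0, -0.0]
ft_force: [0.8, 0.8, 3.1]
grip_width: 0.0198
```

apply_moves --steps '[[[255,0,0,0,0],[255,0,0,0,0],[255,0,0,0,0],[255,0,0,0,0],[255,0,0,0,0]]]'

```text
clock: 17.05
position: [0.4588, 0.2568, 0.1882]
ee_rot: [0.999, 0.048, -0.0, -0.0]
ft_force: [0.6, 0.9, 3.3]
grip_width: 0.0199
```

apply_moves --steps '[[[255,0,0,0,0],[255,0,0,0,0],[255,0,0,0,0],[255,0,0,0,0],[255,0,0,0,0]]]'

```text
clock: 17.55
position: [0.4588, 0.2568, 0.1882]
ee_rot: [0.999, 0.048, -0.0, 0.0]
ft_force: [-0.2, 1.3, 3.6]
grip_width: 0.0197
```

```bash
python3 chk.py f; python3 - <<'E'
import cv2
i=cv2.imread("pics/f_scene.png")
cv2.imwrite("pics/f.png",cv2.resize(i[155:195,360:400],(600,600),interpolation=cv2.INTER_CUBIC))
for v in range(160,173):print(v,[tuple(int(a) for a in p[::-1]) for p in i[v,372:382]])
E
```

```text
[0.4588 0.2569 0.1882] 17.6 [-0.34991602  0.38610298  3.83316019] 0.002347475216233546
foot tilt 0.26890886403736297
hub [372.9550173  181.01038062] [-0.0200371   0.06306246] blue [375.49885584 164.4805492 ] [-0.01845688  0.10980549] needle slope 0.010688376136230825 12
blue rel to hub: dir 0.03379376575967382 rad 0.04676973133129537  blue minus needle at blue height (mm) 0.8365239720252333
160 [(49, 48, 41), (48, 46, 40), (32, 32, 25), (37, 35, 31), (42, 40, 34), (54, 52, 44), (91, 88, 77), (106, 101, 90), (106, 102, 90), (127, 124, 108)]
161 [(113, 106, 91), (101, 97, 88), (84, 82, 73), (87, 85, 77), (95, 91, 78), (112, 108, 94), (110, 106, 92), (110, 106, 93), (138, 137, 119), (191, 189, 166)]
162 [(113, 104, 90), (84, 82, 85), (71, 70, 79), (84, 82, 87), (96, 92, 83), (95, 90, 85), (111, 106, 92), (117, 114, 100), (180, 177, 155), (175, 175, 153)]
163 [(109, 98, 85), (78, 77, 82), (0, 10, 71), (16, 12, 65), (22, 33, 77), (42, 47, 81), (110, 101, 86), (97, 91, 79), (96, 91, 81), (122, 116, 104)]
164 [(108, 99, 85), (78, 77, 82), (15, 17, 70), (64, 5, 31), (5, 16, 70), (33, 36, 68)
[... 586 characters left out ...]
, (40, 45, 76), (114, 106, 88), (111, 101, 86), (108, 99, 85), (107, 99, 84), (109, 101, 87)]
169 [(111, 103, 88), (81, 75, 64), (76, 20, 17), (97, 33, 30), (61, 63, 63), (113, 105, 88), (110, 102, 86), (109, 100, 85), (109, 100, 86), (108, 100, 86)]
170 [(104, 96, 82), (88, 82, 69), (71, 1, 2), (86, 28, 23), (61, 59, 50), (113, 103, 89), (101, 93, 78), (105, 98, 84), (110, 100, 86), (109, 101, 86)]
171 [(84, 80, 67), (109, 103, 88), (74, 6, 4), (75, 36, 31), (75, 71, 61), (107, 100, 84), (47, 43, 37), (89, 82, 70), (106, 97, 84), (99, 90, 76)]
172 [(91, 85, 74), (109, 99, 85), (98, 26, 24), (99, 64, 56), (112, 106, 91), (98, 89, 77), (51, 47, 40), (110, 101, 87), (72, 67, 57), (73, 66, 57)]
```

View pics/f.png

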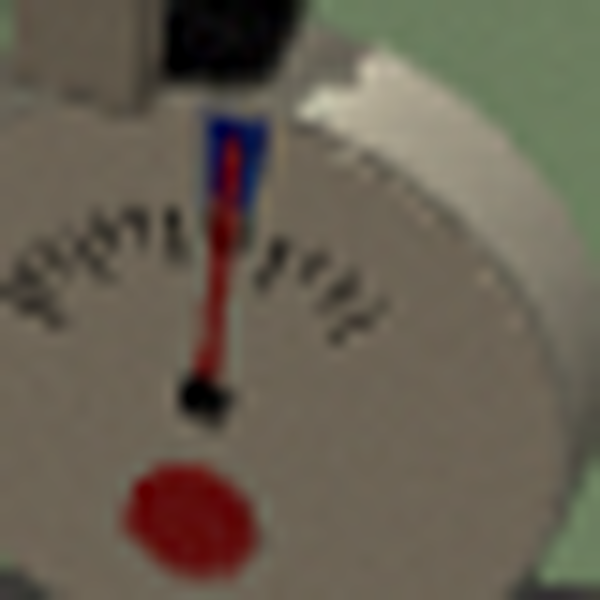

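```bash
python3 -c "
from cell import bot,order
o=bot.get_obs();print(o['clock'],o['position'],o['ft_force'],o['grip_width']);print(order.finish_job())"
```

```text
17.6 [0.45883878 0.25688648 0.18818871] [-0.34991602  0.38610298  3.83316019] 0.01990045861023428
the job is handed in; nothing more can be done
None
```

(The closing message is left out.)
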